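# Find the loaded battery case by weight and hold it over the headlamp

## Robot

A 6-joint arm with a two-finger parallel gripper is mounted at the origin on the work surface. World frame = base frame: x ahead of the robot, y to its left, z up, the work surface at z = 0. Lengths are in m, angles in degrees, forces in N, time in s.
With the tool pointing down it reaches from about 0.4 to 0.825 m from the base axis. Payload 7 kg.
Tool frame: the origin (TCP) lies at the very end of the fingers, on their centre line; the grasp point (between the pads) lies 19 mm behind it (r.hold_point_z is the distance from the TCP to the grasp point, in m); x points along the fingers, y is the direction in which the jaws open and shut, and the axes are right-handed (so a half turn about x gives the same grasp; the last joint's range is limited). The gripper opens to 88 mm and grips with 3 to 60 N. Pads are 19 mm wide; open, the fingers measure 130 mm over their backs; the gripper's body (78 mm by 193 mm) begins 47 mm behind the grasp point.
Start: joints at [-60.155, 20.546, 0.682, 0, -70.136, -16.507], TCP at [0.156, -0.657, 0.227] pointing down, gripper open.
Joint ranges: [-176.03, 176.03], [-82.01, 121.73], [-58.28, 71.71], [-173.87, 95.51], [-174.79, -0.11], [-173.66, 173.66]. Speed limits (degrees/s): [136.94, 136.94, 172.46, 180, 180, 180].

## Interface

Orientations are given as [roll, pitch, yaw] about the fixed x, y, z axes, in that order (R = Rz(yaw) Ry(pitch) Rx(roll)).
In Python, from plant import r gives the robot as it stands. The module is installed in compiled form; this text tells all that it offers.
- The arm moves only by the shell command python3 -m creep 'ROWS' [FORCE]. ROWS is JSON, a list of rows, each a list of 7 numbers: the turn, a rotation vector about the tool's x, y, z in rad, then the shift along the tool's x, y, z in cm, then the opening in per cent of the stroke, from 0 (shut) to 100 (fully open). In form: [[rx, ry, rz, x, y, z, fingers], ...]. A call has 1 to 8 rows; each row shifts and turns the commanded pose from where the row before left it, along the tool's axes as they then stand; what a row does not reach is not made up. A row lasts 1/10 s, in which the tool goes at most 50 mm and 8.59 degrees, less where a joint would pass 70% of its speed; a pose out of reach is approached as far as the arm can. A call is refused whole if a number of a shift passes 5 or a number of a turn 0.15, either way. A call with a gripper value outside its range is refused whole. The fingers move at their own pace and stop on an object; FORCE is the grip in N (left out, the last holds). Time passes only in rows, so rows that do not move let the fingers close. It gives the time, the measured TCP pose, the force and the opening at its end, in the units of the state.
- r.get_state(): the state, without advancing time (a new reading comes with each control period).
- r.capture(name): name is "scene" or "top" or "wrist"; returns (picture, depth): 420x560x3 uint8, blue, green, red; 420x560 float32, m along the optical axis (not along the pixel's ray), 0 where there is no reading.
- r.camera_info(name): a dict with "fovy" (degrees; the focal length in pixels is half the picture's height over the tangent of half this angle, whatever the lens; pixels are square), "cx", "cy" (the principal point, pixels), "camera_from_world" (4x4, takes a point from world to camera coordinates). Camera axes: x right, y down, z forward; pixel columns grow to the right and rows downward; lengths in m; the calibration is good to about 2 mm. A picture is of the moment at which its call begins: read the wrist's pose just before it. camera_info takes no time and is no camera call; for the wrist camera it gives the pose at the moment of the call.
- r.close_job(): hands the job in, once; it reports no verdict.
Trained networks look in the newest picture that a camera, given by its name, has taken for a name from the list of things; names that differ only in an ending like _2 or _b are one class to them, and where a whole thing is asked for, a point or a joint stands for the part that bears it (a point fixed in the world has none). Each returns a list of dicts, best first, with "score" (0 to 1); they miss things now and then, are a little off and sometimes report something else, mostly with a low value. They report only what shows in the picture. A call takes as long as a camera call. They do not tell look-alikes from the thing itself.
- r.look_for(query, camera): "rect" ([left, top, right, bottom] in pixels, round what is visible of it).
- r.masks_of(query, camera): "pixels" (420x560 bool, what is visible of it) and "rect" ([left, top, right, bottom] in pixels, round what is visible of it).
The state is a dict: "time_s": time; "joints": joint angles; "qd": joint speeds; "joint_torque": joint torques, N m; "tcp_pos": TCP position; "eef_rot": TCP orientation; "contact_force": force on the tool from outside, world axes, zero at the start; "moment": the same for the moment, N m; "gripper_width": finger opening in m.
Only numpy, scipy, OpenCV 4.12 (cv2) and the standard library are available. Lean on these libraries where they do the work, as an engineer would, in place of code of your own. Each camera call takes 0.05 s, during which the arm holds its last target. There are 200 camera calls.

## Task

One of the two closed battery cases is loaded with cells and clearly heavier; the other is almost empty. Lift each in turn to feel which is which, and set the lighter one down (do not drop it) fully home in its own cradle, the one whose tag has the same number of black ribs as the case's lid. Finish holding the heavier case upright and still in the gripper, straight above the headlamp and about a hand's breadth clear of it, without moving the headlamp or the other gear; do not let go at the end.

Things in the scene. Friction and masses are not known exactly. Their poses are not given: they have to be found in the camera images.
- case_1_center (a point): grey plastic battery case, lid closed (it cannot be opened): upright box 70 mm (its x) x 46 mm (its y) x 60 mm high (z up), ONE black rib across its lid (8 x 34 mm, 3 mm proud, along y, in the middle). Point: its centre, 30 mm above its underside. Starts upright on the shelf. Weighs about 0.1 kg (nearly empty) or 0.38 kg (loaded); this cannot be seen, and just one case is loaded
- case_2_center (a point): the other battery case, same size, material and closed lid, marked by TWO parallel black ribs across the lid (each 8 x 34 mm, 3 mm proud, 24 mm apart, along its y). The point is its centre, 30 mm above its underside. Starts upright on the shelf. Weighs about 0.1 kg or about 0.38 kg, the opposite of the first
- cradle_1_floor (a point): white open storage tray fixed on the shelf, for case 1: inside 78 (x) x 54 mm (y), 4 mm play all round a case; walls 4 mm thick, rim 18 mm and floor 4 mm above the shelf. Tag ledge on its -x side, 43 to 83 mm from the centre, 10 mm high, with ONE black rib. Point: centre of the inner floor, z up. A case at home lies along its x, either way round, its centre 30 mm above this point
- cradle_2_floor (a point): the same kind of tray for case 2, its tag ledge bearing TWO black ribs; sizes and point as for the other cradle. The two cradles may stand in either order
- headlamp_center (a point): black plastic headlamp unit without strap, lying loose on the shelf, about 48 mm (x) x 74 mm (y) x 45 mm high, round lens on its +x side. The point is its middle, 22 mm above the shelf
- carabiner_a: bystander: orange aluminium carabiner lying flat, 103 x 60 x 10 mm, origin at its middle on the shelf
- carabiner_b: bystander: blue aluminium carabiner lying flat, 103 x 60 x 10 mm, origin at its middle on the shelf
- belay_device: bystander: steel belay device, 30 x 40 x 26 mm with a wire loop reaching 42 mm to its +x, origin under its block's middle
Not all that is in view belongs to the job. What is shaped like the part that bears case_1_center but orange or purple is not meant.

How it is judged:
By the outcome, as a careful person would: the job done as asked, in the order asked, and still so for the second after the job is handed in, while the arm keeps its last pose, push and grip.
It also fails if it takes over 72 s, if anything falls off the work surface, if the arm or the gripper's body presses on something with over 40 N, if the wrist force passes 120 N, or if a joint passes its speed limit or range.

## Working session

There is one attempt and no reset: what is moved stays moved. The work goes in short steps, Python scripts to look and compute and a shell command to move; the robot and the scene stay as the last step left them, time stands still between calls to the robot, and variables do not carry over. Pictures are saved under pics/ and viewed, about 8 in all and at most 12, crops included, and the job is handed in when it is done.

```bash
mkdir -p pics
cat > h.py <<'E'
import numpy as np,cv2
from plant import r
def cap(n):
    info=r.camera_info(n); im,d=r.capture(n); return im,d,info
def world(d,info,mask=None):
    f=d.shape[0]/2/np.tan(np.radians(info["fovy"])/2)
    v,u=np.nonzero((d>0)&(mask if mask is not None else True)); z=d[v,u]
    P=np.c_[(u-info["cx"])/f*z,(v-info["cy"])/f*z,z]
    T=np.linalg.inv(np.array(info["camera_from_world"])); return P@T[:3,:3].T+T[:3,3],u,v
E
python3 - <<'E'
from h import *
s=r.get_state();print({k:np.round(v,3) for k,v in s.items()},r.hold_point_z)
a=[]
for n in("top","scene"):
    im,d,info=cap(n);cv2.imwrite(f"pics/{n}0.png",im)
    for q in("case_1_center","cradle_1_floor","headlamp_center","carabiner_a","belay_device"):
        for m in r.masks_of(q,n)[:4]:
            P,u,v=world(d,info,m["pixels"])
            if len(P)<20: continue
            zt=np.percentile(P[:,2],95); top=P[P[:,2]>zt-.006]
            b=cv2.minAreaRect((top[:,:2]*1000).astype(np.float32))
            print(n,q,round(m["score"],2),np.round(m["rect"]),"ztop",round(zt,3),"rect mm",[np.round(x,1) for x in b])
E
```

```text
{'time_s': np.float64(0.0), 'joints': array([-6.0155e+01,  2.0593e+01,  6.3400e-01, -2.1000e-02, -7.0135e+01,
       -1.6506e+01]), 'qd': array([ 0.044,  0.011, -0.03 ,  0.087,  0.001, -0.02 ]), 'joint_torque': array([ 2.0000e-03, -5.8272e+01,  2.9307e+01,  6.9970e+00,  7.0000e-03,
       -0.0000e+00]), 'tcp_pos': array([ 0.156, -0.656,  0.226]), 'eef_rot': array([ 94.671,  89.904, 108.003]), 'contact_force': array([-0.212,  0.239,  0.159]), 'moment': array([-0.004, -0.018, -0.033]), 'gripper_width': np.float64(0.087)} 0.0188
top case_1_center 0.94 [360. 196. 386. 225.] ztop 0.065 rect mm [array([ 538.7, -357. ]), array([69.7, 46.4]), np.float64(28.5)]
top case_1_center 0.79 [407. 160. 432. 193.] ztop 0.064 rect mm [array([ 639.8, -497.5]), array([44.6, 70.9]), np.float64(55.0)]
top case_1_center 0.79 [321. 206. 354. 228.] ztop 0.066 rect mm [array([ 521.7, -243.3]), array([46.2, 69.2]), np.float64(17.9)]
top case_1_center 0.63 [354. 238. 382. 262.] ztop 0.065 rect mm [array([ 424.7, -329.7]), array([69.7, 45.4]), np.float64(45.1)]
top cradle_1_floor 0.79 [207. 198. 233. 247.] ztop 0
[... 1053 characters left out ...]
2, -499. ]), array([49., 71.]), np.float64(53.5)]
scene cradle_1_floor 0.71 [326. 163. 376. 211.] ztop 0.021 rect mm [array([529.5, 108. ]), array([118.2,  64.8]), np.float64(10.7)]
scene headlamp_center 0.92 [246. 234. 277. 269.] ztop 0.047 rect mm [array([ 639.3, -157. ]), array([39.1, 59.9]), np.float64(21.8)]
scene carabiner_a 0.82 [365. 214. 405. 254.] ztop 0.015 rect mm [array([682.5, 132.9]), array([101.9,  59.3]), np.float64(6.1)]
scene carabiner_a 0.74 [195. 288. 243. 320.] ztop 0.014 rect mm [array([ 699.1, -278.4]), array([101.9,  59.8]), np.float64(81.0)]
scene belay_device 0.75 [326. 238. 344. 255.] ztop 0.03 rect mm [array([670.5,  -2. ]), array([36.6, 30.9]), np.float64(65.2)]
```

View pics/top0.png

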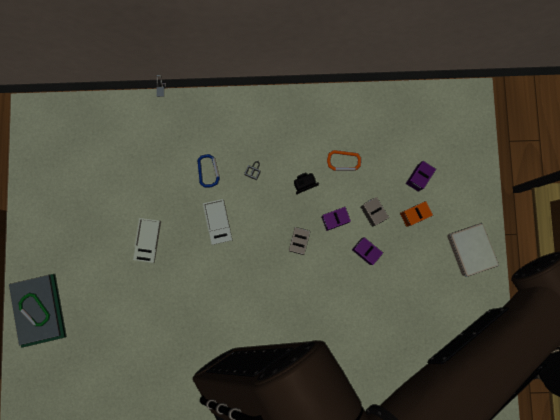

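View pics/scene0.png

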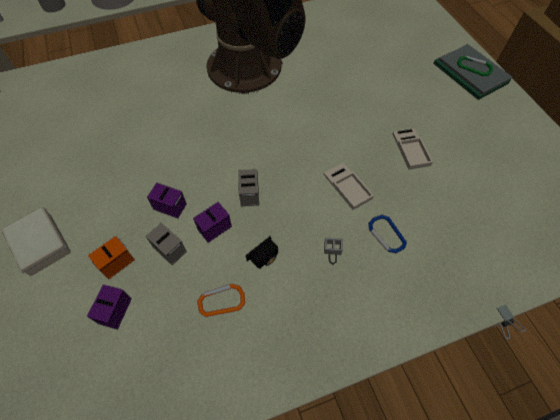

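The top view shows grey case 1 (one rib) at about (375,211) and grey case 2 (two ribs) at (299,241). Cradle 1 is at (217,221), cradle 2 at (147,241) and the headlamp at (305,183). The purple and orange boxes are decoys, and the scene view agrees with all of this.

```bash
cat >> h.py <<'E'
def box(P,lo,hi,c,rad):
    """min-area rect (centre m, (long,short) mm, yaw of long axis deg) of points in a height band near c"""
    q=P[(P[:,2]>lo)&(P[:,2]<hi)&(np.hypot(*(P[:,:2]-c).T)<rad)][:,:2]
    (x,y),(w,h),a=cv2.minAreaRect((q*1000).astype(np.float32))
    if w<h: w,h,a=h,w,a+90
    return np.round([x/1000,y/1000,w,h,(a+90)%180-90],3),len(q)
E
python3 - <<'E'
from h import *
for n in("top","scene"):
    im,d,info=cap(n);P,u,v=world(d,info)
    pix={"top":dict(c1=(375,211),c2=(299,241),k1=(218,221),k2=(147,241),hl=(305,183)),
     "scene":dict(c1=(165,240),c2=(248,186),k1=(348,186),k2=(412,148),hl=(262,252))}[n]
    print(n,"table z",np.round(np.median(P[(abs(P[:,2])<.02),2]),4))
    for k,(a,b) in pix.items():
        c=np.median(P[(abs(u-a)<4)&(abs(v-b)<4)],0)[:2]
        if k[0]=="c": print(k,box(P,.057,.075,c,.05))
        elif k=="hl": print(k,box(P,.012,.07,c,.055))
        else: print(k,box(P,.0085,.04,c,.1),"rim",box(P,.0145,.04,c,.1))
E
```

```text
top table z 0.0008
c1 (array([ 0.539, -0.357, 70.409, 46.273, 28.469]), 351)
c2 (array([  0.46 ,  -0.135,  70.296,  45.841, -16.003]), 358)
k1 (array([5.27000e-01, 1.18000e-01, 1.61968e+02, 1.46730e+02, 8.26770e+01]), 464) rim (array([5.26000e-01, 1.07000e-01, 1.26264e+02, 6.25580e+01, 1.07790e+01]), 187)
k2 (array([  0.471,   0.322, 189.145, 174.917,  69.179]), 503) rim (array([  0.477,   0.319, 126.053,  64.744, -10.081]), 216)
hl (array([  0.63 ,  -0.155,  73.231,  61.535, -45.368]), 341)
scene table z 0.0023
c1 (array([ 0.54 , -0.358, 72.364, 46.612, 28.021]), 621)
c2 (array([  0.462,  -0.136,  70.711,  45.885, -18.006]), 461)
k1 (array([5.24000e-01, 1.07000e-01, 1.28471e+02, 6.61870e+01, 1.15930e+01]), 703) rim (array([5.27000e-01, 1.08000e-01, 1.23824e+02, 6.61480e+01, 1.18500e+01]), 308)
k2 (array([  0.475,   0.32 , 132.812,  64.874,  -9.389]), 605) rim (array([  0.479,   0.319, 124.159,  64.559,  -9.001]), 325)
hl (array([  0.637,  -0.158,  71.488,  49.025, -69.216]), 615)
```

```bash
cat >> h.py <<'E'
from scipy.spatial.transform import Rotation as Ro
def go(x,y,z,jaw):
    """total shift (cm, present tool axes) and turn (rad) to TCP x,y,z pointing down, jaw axis at yaw jaw (mod 180)"""
    s=r.get_state();R=Ro.from_euler("xyz",s["eef_rot"],degrees=True)
    best=None
    for j in(jaw,jaw+180):
        c,n=np.cos(np.radians(j)),np.sin(np.radians(j)); X=np.array([0,0,-1.]);Y=np.array([c,n,0])
        t=(R.inv()*Ro.from_matrix(np.c_[X,Y,np.cross(X,Y)])).as_rotvec()
        if best is None or abs(t[0])<abs(best[0]): best=t
    print("t",round(float(s["time_s"]),2),"shift cm",np.round(R.inv().apply(np.array([x,y,z])-s["tcp_pos"])*100,2),"turn",np.round(best,3),"j6",np.round(s["joints"][5],1),"w",np.round(s["gripper_width"],4),"F",np.round(s["contact_force"],2))
E
python3 -c "
from h import *
go(.54,-.358,.16,118.2)"
```

```text
t 0.7 shift cm [ 6.66 20.21 44.29] turn [-0.259  0.     0.   ] j6 -16.5 w 0.0879 F [ 0.16 -0.08  0.09]
```

```bash
python3 -m creep '[[0,0,0,0,2.5,4.5,75],[0,0,0,0,2.5,4.5,75],[0,0,0,0,2.5,4.5,75],[0,0,0,0,2.5,4.5,75],[0,0,0,0,2.5,4.5,75],[0,0,0,0,2.5,4.5,75],[0,0,0,0,2.5,4.5,75],[0,0,0,0,2.7,4.5,75]]' 20; python3 -m creep '[[0,0,0,1.5,0,4.2,75],[0,0,0,1.5,0,4.1,75],[-0.13,0,0,1.5,0,0,75],[-0.13,0,0,1.5,0,0,75],[0,0,0,0.6,0,0,75],[0,0,0,0,0,0,75]]'
python3 - <<'E'
from h import *
go(.54,-.358,.16,118.2)
im,d,info=cap("wrist");cv2.imwrite("pics/w1.png",im);P,u,v=world(d,info)
print(box(P,.057,.075,np.array([.54,-.358]),.05),np.median(P[abs(P[:,2])<.02,2]))
E
```

```text
time_s: 1.5
tcp_pos: [0.4514, -0.3843, 0.227]
eef_rot: [-43.6, 90.0, -30.2]
contact_force: [0.8, -0.6, 0.4]
gripper_width: 0.0656
time_s: 2.1
tcp_pos: [0.5302, -0.3666, 0.1598]
eef_rot: [132.0, 89.9, 160.0]
contact_force: [0.0, -0.6, -0.8]
gripper_width: 0.0658
t 2.1 shift cm [-0.03  0.3   1.27] turn [-0.003 -0.001 -0.001] j6 -44.6 w 0.0658 F [ 0.03 -0.56 -0.77]
(array([ 0.541, -0.358, 70.683, 46.134, 28.136]), 3748) 7.192459164739873e-05
```

View pics/w1.png

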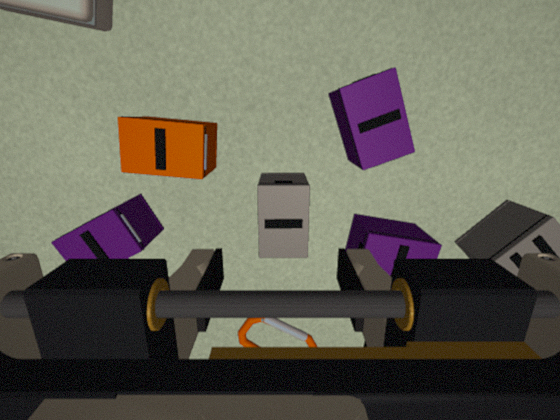

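The wrist view shows the grey one-rib case at (284,217), clear of its neighbours, and its fix agrees with the top camera. Next I descend, grip and lift.

```bash
python3 -m creep '[[0,0,0,0,0.3,1.35,75],[0,0,0,3,0,0,75],[0,0,0,4,0,0,75],[0,0,0,4,0,0,75],[0,0,0,2,0,0,75],[0,0,0,0.4,0,0,75],[0,0,0,0,0,0,75]]'; python3 -c "
from h import *
go(.541,-.358,.026,118.2)"; python3 -m creep '[[0,0,0,0,0,0,20],[0,0,0,0,0,0,20],[0,0,0,0,0,0,20],[0,0,0,0,0,0,20],[0,0,0,0,0,0,20],[0,0,0,0,0,0,20]]' 20; python3 -c "
from h import *
go(.541,-.358,.026,118.2)"
```

```text
time_s: 2.85
tcp_pos: [0.5418, -0.3578, 0.0271]
eef_rot: [-89.9, 90.0, -61.7]
contact_force: [0.5, 0.3, 0.4]
gripper_width: 0.0658
t 2.85 shift cm [ 0.11  0.03 -0.08] turn [-0.  0.  0.] j6 -45.6 w 0.0658 F [0.46 0.31 0.39]
time_s: 3.45
tcp_pos: [0.5418, -0.3578, 0.0279]
eef_rot: [-47.8, 89.9, -19.6]
contact_force: [-1.2, 3.2, 6.6]
gripper_width: 0.0457
t 3.45 shift cm [ 0.19  0.02 -0.08] turn [0.001 0.001 0.001] j6 -45.5 w 0.0457 F [-1.17  3.17  6.59]
```

```bash
python3 -m creep '[[0,0,0,-0.5,0,0,20],[0,0,0,-1,0,0,20],[0,0,0,-2,0,0,20],[0,0,0,-2,0,0,20],[0,0,0,-0.5,0,0,20],[0,0,0,0,0,0,20],[0,0,0,0,0,0,20],[0,0,0,0,0,0,20]]' 20;python3 -m creep '[[0,0,0,0,0,0,20],[0,0,0,0,0,0,20],[0,0,0,0,0,0,20],[0,0,0,0,0,0,20],[0,0,0,0,0,0,20]]'; python3 -c "
from h import *
go(.541,-.358,.0275,118.2);print(r.get_state()['joint_torque'].round(2))
im,d,info=cap('wrist');go(.541,-.358,.0275,118.2)"
```

```text
time_s: 4.25
tcp_pos: [0.5404, -0.3574, 0.0853]
eef_rot: [127.3, 89.9, 155.5]
contact_force: [0.3, 0.5, -4.4]
gripper_width: 0.0457
time_s: 4.75
tcp_pos: [0.5412, -0.3577, 0.0865]
eef_rot: [116.0, 90.0, 144.3]
contact_force: [0.7, -1.1, -3.8]
gripper_width: 0.0456
t 4.75 shift cm [ 5.9  -0.02 -0.03] turn [ 0.001 -0.    -0.   ] j6 -45.5 w 0.0456 F [ 0.72 -1.06 -3.85]
[ 0.000e+00 -6.134e+01  2.610e+01  6.490e+00 -4.000e-02 -0.000e+00]
t 4.8 shift cm [ 5.91 -0.02 -0.04] turn [0.001 0.    0.   ] j6 -45.5 w 0.0462 F [-0.37 -0.36 -3.29]
```

Case 1 weighs about 3.7 N, so it appears to be the loaded one. I'll set it back gently and lift case 2.

```bash
python3 -m creep '[[0,0,0,2,0,0,20],[0,0,0,2,0,0,20],[0,0,0,1,0,0,20],[0,0,0,0.5,0,0,20],[0,0,0,0.3,0,0,20],[0,0,0,0.1,0,0,20],[0,0,0,0,0,0,20],[0,0,0,0,0,0,20]]'; python3 -c "
from h import *
go(.541,-.358,.0275,118.2)"
```

```text
time_s: 5.6
tcp_pos: [0.5417, -0.3578, 0.0282]
eef_rot: [-48.7, 89.9, -20.5]
contact_force: [-1.1, -0.0, -3.5]
gripper_width: 0.0458
t 5.6 shift cm [ 0.07  0.02 -0.06] turn [0.001 0.001 0.001] j6 -45.5 w 0.0458 F [-1.12 -0.04 -3.45]
```

```bash
python3 -m creep '[[0,0,0,0.08,0,0,20],[0,0,0,0.05,0,0,20],[0,0,0,0,0,0,20],[0,0,0,0,0,0,20]]'
```

```text
time_s: 6.0
tcp_pos: [0.5417, -0.3579, 0.0279]
eef_rot: [-57.6, 89.9, -29.3]
contact_force: [-2.7, 1.9, 6.7]
gripper_width: 0.0461
```

Contact felt. I'll release, rise and go to case 2.

```bash
python3 -m creep '[[0,0,0,0,0,0,75],[0,0,0,0,0,0,75],[0,0,0,0,0,0,75],[0,0,0,0,0,0,75],[0,0,0,-2,0,0,75],[0,0,0,-4,0,0,75],[0,0,0,-4,0,0,75],[0,0,0,-3.5,0,0,75]]'; python3 -c "
from h import *
go(.461,-.136,.16,73)"
```

```text
time_s: 6.8
tcp_pos: [0.5414, -0.3579, 0.1633]
eef_rot: [-66.2, 90.0, -37.9]
contact_force: [1.2, -0.3, 0.7]
gripper_width: 0.0655
t 6.8 shift cm [ 0.31 23.35  3.42] turn [0.79  0.001 0.001] j6 -45.5 w 0.0655 F [ 1.22 -0.25  0.74]
```

```bash
python3 -m creep '[[0,0,0,0.3,4,0.6,75],[0,0,0,0,4,0.6,75],[0,0,0,0,4,0.6,75],[0,0,0,0,4,0.6,75],[0,0,0,0,4,0.5,75],[0.1,0,0,0,3.3,0.5,75],[0.13,0,0,0,0,0,75],[0.14,0,0,0,0,0,75]]'; python3 -m creep '[[0.14,0,0,0,0,0,75],[0.14,0,0,0,0,0,75],[0.14,0,0,0,0,0,75],[0,0,0,0,0,0,75]]'
python3 - <<'E'
from h import *
im,d,info=cap("wrist");cv2.imwrite("pics/w2.png",im);P,u,v=world(d,info)
b,n=box(P,.057,.075,np.array([.461,-.136]),.05);print(b,n)
go(b[0],b[1],.0275,b[4]+90)
E
```

```text
time_s: 7.6
tcp_pos: [0.4609, -0.1353, 0.1588]
eef_rot: [-1.2, 89.9, 5.7]
contact_force: [0.3, -0.2, -0.4]
gripper_width: 0.0655
time_s: 8.0
tcp_pos: [0.4609, -0.1363, 0.1583]
eef_rot: [24.3, 90.0, 7.2]
contact_force: [0.5, 0.0, -0.3]
gripper_width: 0.0658
[  0.461  -0.135  70.216  45.993 -16.795] 3925
t 8.05 shift cm [13.08  0.13 -0.04] turn [-0.001  0.    -0.   ] j6 -113.9 w 0.0659 F [ 0.2   0.86 -0.43]
```

View pics/w2.png

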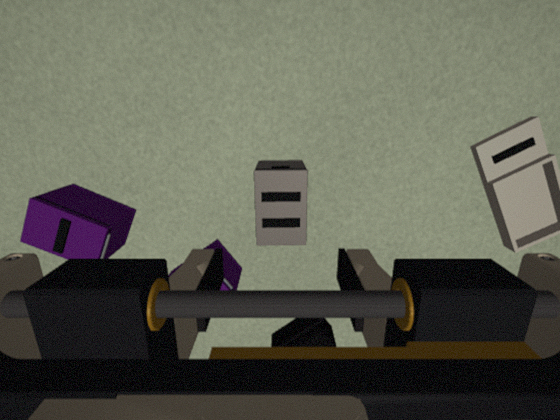

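The two-rib grey case is centred between the fingers at (281,209). Next I descend, grip and lift.

```bash
python3 -m creep '[[0,0,0,3,0.13,0,75],[0,0,0,4,0,0,75],[0,0,0,4,0,0,75],[0,0,0,1.5,0,0,75],[0,0,0,0.5,0,0,75],[0,0,0,0,0,0,20],[0,0,0,0,0,0,20],[0,0,0,0,0,0,20]]' 20; python3 -m creep '[[0,0,0,0,0,0,20],[0,0,0,0,0,0,20],[0,0,0,0,0,0,20],[0,0,0,-0.5,0,0,20],[0,0,0,-2,0,0,20],[0,0,0,-3,0,0,20],[0,0,0,-0.5,0,0,20],[0,0,0,0,0,0,20]]';python3 -m creep '[[0,0,0,0,0,0,20],[0,0,0,0,0,0,20],[0,0,0,0,0,0,20],[0,0,0,0,0,0,20],[0,0,0,0,0,0,20],[0,0,0,0,0,0,20]]'; python3 -c "
from h import *
F=[]
for i in range(4): r.capture('wrist');F.append(r.get_state()['contact_force'][2].round(2))
print(F);go(.479,.319,.17,80)"
```

```text
time_s: 8.85
tcp_pos: [0.4623, -0.135, 0.0295]
eef_rot: [20.9, 89.9, 3.9]
contact_force: [-0.5, -1.7, 0.8]
gripper_width: 0.0472
time_s: 9.65
tcp_pos: [0.462, -0.135, 0.0895]
eef_rot: [26.5, 89.8, 9.5]
contact_force: [-0.2, 0.6, -0.9]
gripper_width: 0.0455
time_s: 10.25
tcp_pos: [0.4612, -0.1351, 0.088]
eef_rot: [-157.6, 90.0, -174.6]
contact_force: [-0.1, -0.7, -1.5]
gripper_width: 0.0458
[np.float64(-0.82), np.float64(-1.15), np.float64(-1.52), np.float64(-2.07)]
t 10.45 shift cm [ -8.18  43.94 -11.6 ] turn [-0.123 -0.     0.   ] j6 -114.2 w 0.0456 F [-0.62  0.82 -2.07]
```

Case 2 reads about 1.3 N, so it is the light one and goes to cradle 2. I'll fly over and look at the cradle from an offset so the held case doesn't hide it.

```bash
python3 -m creep '[[0,0,0,-3,0,0,20],[0,0,0,-4,3,0,20],[0,0,0,-4,3.5,0,20],[0,0,0,0,4,-2,20],[0,0,0,0,4,-2,20],[0,0,0,0,4,-2,20],[0,0,0,0,4,-2,20],[0,0,0,0,4,-2,20]]'; python3 -m creep '[[-0.04,0,0,0,4,-2,20],[-0.04,0,0,0,4,-2,20],[-0.04,0,0,0,4,-2,20],[0,0,0,0,2,-1,20],[0,0,0,0,0,0,20],[0,0,0,0,0,0,20]]'
python3 - <<'E'
from h import *
go(.59,.30,.2,80)
im,d,info=cap("wrist");cv2.imwrite("pics/w3.png",im);P,u,v=world(d,info)
c=np.array([.48,.318])
print("rim",box(P,.0145,.04,c,.09),"all",box(P,.007,.04,c,.09), np.median(P[abs(P[:,2])<.003,2]))
E
```

```text
time_s: 11.25
tcp_pos: [0.442, 0.1473, 0.1962]
eef_rot: [59.6, 90.0, 42.6]
contact_force: [0.7, -0.1, -1.2]
gripper_width: 0.0458
time_s: 11.85
tcp_pos: [0.4085, 0.2985, 0.1956]
eef_rot: [-119.2, 90.0, -129.3]
contact_force: [-1.0, -0.4, -1.8]
gripper_width: 0.0459
t 11.85 shift cm [-0.45  3.33 17.85] turn [-0.001 -0.     0.001] j6 -158.5 w 0.0459 F [-1.   -0.44 -1.8 ]
rim (array([ 0.458,  0.349, 67.139,  7.995,  1.316]), 74) all (array([ 0.455,  0.347, 72.709, 19.594, -5.125]), 398) 3.5009938117475103e-05
```

View pics/w3.png

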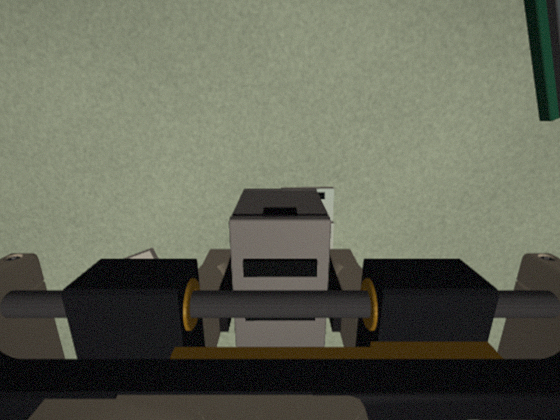

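I moved the wrong way along x, and the cradle is mostly hidden behind the held case. I'll shift out by 18 cm.

```bash
python3 -m creep '[[0,0,0,0,1,4,20],[0,0,0,0,1,4,20],[0,0,0,0,1,4,20],[0,0,0,0,0.3,4,20],[0,0,0,0,0,2,20],[0,0,0,0,0,0,20],[0,0,0,0,0,0,20]]'
python3 - <<'E'
from h import *
go(.59,.30,.2,80)
im,d,info=cap("wrist");cv2.imwrite("pics/w4.png",im);P,u,v=world(d,info)
c=np.array([.48,.318])
print("rim",box(P,.0145,.04,c,.09),"all",box(P,.007,.04,c,.09), np.median(P[abs(P[:,2])<.003,2]))
E
```

```text
time_s: 12.6
tcp_pos: [0.5921, 0.2974, 0.1953]
eef_rot: [-137.6, 89.9, -147.9]
contact_force: [0.2, -0.0, -1.2]
gripper_width: 0.0459
t 12.6 shift cm [-0.47  0.22 -0.25] turn [-0.005 -0.001  0.001] j6 -143.8 w 0.0459 F [ 0.17 -0.03 -1.2 ]
rim (array([  0.48 ,   0.319, 121.509,  62.041,  -9.318]), 1217) all (array([  0.478,   0.319, 126.211,  62.056,  -9.296]), 4098) 2.9058624348932138e-05
```

View pics/w4.png

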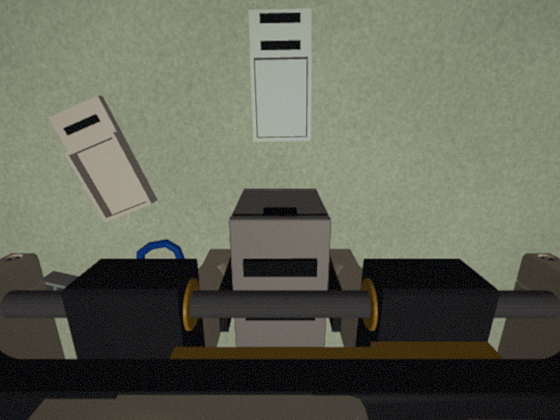

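Cradle 2 (two ribs, image (281,75)) is fully seen and its footprint comes out at exactly 126 x 62 mm. I'll check how the case sits in the gripper, then compute the move.

Run:
```python
from h import *
s=r.get_state();R=Ro.from_euler("xyz",s["eef_rot"],degrees=True)
im,d,info=cap("wrist");P,u,v=world(d,info)
Q=R.inv().apply(P-s["tcp_pos"])
m=(Q[:,0]<-.02)&(Q[:,0]>-.05)&(abs(Q[:,1])<.0215)&(abs(Q[:,2])<.06)
print("lid depth x",np.percentile(Q[m,0],[5,50]).round(4),"z range mm",np.percentile(Q[m&(abs(Q[:,0]-np.median(Q[m,0]))<.003),2]*1000,[0.5,99.5]).round(1))
go(.4977,.3158,.06,80.7)
```

```text
lid depth x [-0.0338 -0.0307] z range mm [-36.1  33.8]
t 12.7 shift cm [13.61  0.06 -9.52] turn [-0.015 -0.     0.   ] j6 -143.8 w 0.0457 F [-0.91  0.04 -1.59]
```

```bash
python3 -m creep '[[-0.015,0,0,0,0.06,-3,20],[0,0,0,0,0,-4,20],[0,0,0,3,0,-2.4,20],[0,0,0,4,0,0,20],[0,0,0,4,0,0,20],[0,0,0,0,0,0,20],[0,0,0,0,0,0,20]]'; python3 -c "
from h import *
go(.4987,.3156,.033,80.7)"
```

```text
time_s: 13.4
tcp_pos: [0.4992, 0.3154, 0.0869]
eef_rot: [-65.5, 90.0, -74.8]
contact_force: [0.3, 1.1, -0.9]
gripper_width: 0.0455
t 13.4 shift cm [ 5.39  0.02 -0.05] turn [0.001 0.    0.001] j6 -150.5 w 0.0455 F [ 0.32  1.08 -0.88]
```

```bash
python3 -m creep '[[0,0,0,2,0,0,20],[0,0,0,1.5,0,0,20],[0,0,0,0.8,0,0,20],[0,0,0,0.5,0,0,20],[0,0,0,0.3,0,0,20],[0,0,0,0.15,0,0,20],[0,0,0,0,0,0,20],[0,0,0,0,0,0,20]]'; python3 -c "
from h import *
go(.4987,.3156,.033,80.7)"
```

```text
time_s: 14.2
tcp_pos: [0.4995, 0.3154, 0.0338]
eef_rot: [49.4, 90.0, 40.1]
contact_force: [-0.0, 0.1, -1.5]
gripper_width: 0.0459
t 14.2 shift cm [ 0.08  0.   -0.09] turn [ 0.  0. -0.] j6 -150.5 w 0.0459 F [-0.02  0.07 -1.48]
```

```bash
for i in 1 2; do python3 -m creep '[[0,0,0,0.05,0,0,20],[0,0,0,0.05,0,0,20],[0,0,0,0,0,0,20],[0,0,0,0,0,0,20]]'; done
```

```text
time_s: 14.6
tcp_pos: [0.4995, 0.3154, 0.0335]
eef_rot: [44.3, 90.0, 35.1]
contact_force: [-3.2, -1.3, 7.0]
gripper_width: 0.046
time_s: 15.0
tcp_pos: [0.4995, 0.3155, 0.0334]
eef_rot: [38.9, 89.9, 29.6]
contact_force: [-6.3, -2.2, 16.7]
gripper_width: 0.0458
```

It touched the floor at the expected height. I'll release, rise and look back.

```bash
python3 -m creep '[[0,0,0,-0.08,0,0,20],[0,0,0,0,0,0,60],[0,0,0,0,0,0,75],[0,0,0,0,0,0,75],[0,0,0,0,0,0,75],[0,0,0,-2,0,0,75],[0,0,0,-4,0,0,75],[0,0,0,-4,0,0,75]]';  python3 -m creep '[[0,0,0,-4,0,2,75],[0,0,0,0,0,3,75],[0,0,0,0,0,0,75]]'
python3 - <<'E'
from h import *
im,d,info=cap("wrist");cv2.imwrite("pics/w5.png",im);P,u,v=world(d,info)
b,n=box(P,.055,.08,np.array([.498,.316]),.06);print(b,n)
m=(np.hypot(*(P[:,:2]-b[:2]).T)<.03);print("lid z",np.percentile(P[m,2],[5,25,50,95]).round(4))
im,d,info=cap("top");P,u,v=world(d,info);print("c1",box(P,.057,.075,np.array([.54,-.358]),.05))
go(.541,-.358,.16,118.2)
E
```

```text
time_s: 15.8
tcp_pos: [0.4989, 0.3147, 0.1325]
eef_rot: [-119.0, 89.9, -128.3]
contact_force: [0.3, -0.1, 1.0]
gripper_width: 0.0656
time_s: 16.1
tcp_pos: [0.5515, 0.3073, 0.1735]
eef_rot: [44.9, 89.8, 35.5]
contact_force: [-1.3, -0.5, -0.7]
gripper_width: 0.0653
[ 0.499  0.316 72.185 46.141 -9.329] 4378
lid z [0.0634 0.0654 0.2564 0.287 ]
c1 (array([ 0.54 , -0.358, 70.956, 46.928, 28.05 ]), 321)
t 16.2 shift cm [  1.18 -65.7   10.07] turn [-0.656 -0.001  0.   ] j6 -146.3 w 0.0657 F [-0.85  0.77 -0.2 ]
```

View pics/w5.png

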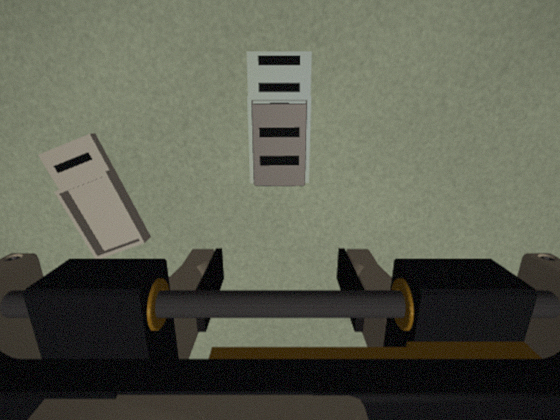

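Case 2 sits flat in the two-rib cradle at (280,145): its lid is at z 0.064, as expected, and its centre is within about 1 mm. Now I go back to case 1.

```bash
python3 -m creep '[[0,0,0,0,-4.7,0.72,75],[0,0,0,0,-4.7,0.72,75],[0,0,0,0,-4.7,0.72,75],[0,0,0,0,-4.7,0.72,75],[0,0,0,0,-4.7,0.72,75],[0,0,0,0,-4.7,0.72,75],[0,0,0,0,-4.7,0.72,75],[0,0,0,0,-4.7,0.72,75]]'; python3 -m creep '[[0,0,0,0,-4.7,0.72,75],[0,0,0,0,-4.7,0.72,75],[0,0,0,0,-4.7,0.72,75],[0,0,0,0,-4.7,0.72,75],[0,0,0,0,-4.7,0.72,75],[-0.13,0,0,0,-4.6,0.7,75],[-0.13,0,0,0,0,0,75],[-0.13,0,0,0,0,0,75]]'; python3 -m creep '[[-0.13,0,0,0,0,0,75],[-0.136,0,0,0,0,0,75],[0,0,0,0,0,0,75]]'
python3 - <<'E'
from h import *
im,d,info=cap("wrist");P,u,v=world(d,info)
b,n=box(P,.057,.075,np.array([.54,-.358]),.05);print(b,n)
go(b[0],b[1],.028,b[4]+90)
E
```

```text
time_s: 17.0
tcp_pos: [0.5435, -0.0746, 0.1717]
eef_rot: [-167.4, 89.9, -176.7]
contact_force: [1.1, -0.1, 0.7]
gripper_width: 0.0658
time_s: 17.8
tcp_pos: [0.5405, -0.3583, 0.1706]
eef_rot: [144.9, 89.8, 158.1]
contact_force: [0.0, 0.6, 0.3]
gripper_width: 0.0656
time_s: 18.1
tcp_pos: [0.5413, -0.3566, 0.1713]
eef_rot: [126.5, 89.9, 154.9]
contact_force: [1.0, 0.6, 1.5]
gripper_width: 0.0655
[ 0.54  -0.359 70.191 46.113 28.361] 3622
t 18.15 shift cm [14.35 -0.15 -0.22] turn [-0.004 -0.001 -0.001] j6 -45.7 w 0.0658 F [-0.04  0.27 -0.32]
```

```bash
python3 -m creep '[[0,0,0,3,-0.12,-0.2,75],[0,0,0,4,0,0,75],[0,0,0,4,0,0,75],[0,0,0,2.5,0,0,75],[0,0,0,0.8,0,0,75],[0,0,0,0,0,0,20],[0,0,0,0,0,0,20],[0,0,0,0,0,0,20]]' 25; python3 -m creep '[[0,0,0,0,0,0,20],[0,0,0,0,0,0,20],[0,0,0,0,0,0,20],[0,0,0,-0.5,0,0,20],[0,0,0,-2,0,0,20],[0,0,0,-4,0,0,20],[0,0,0,-4,0,0,20],[0,0,0,-4,0,0,20]]'; python3 -m creep '[[0,0,0,0,0,0,20],[0,0,0,0,0,0,20],[0,0,0,0,0,0,20]]'
python3 - <<'E'
from h import *
# headlamp seen from scene, top and wrist
for n in("top","scene","wrist"):
    im,d,info=cap(n)
    for m in r.masks_of("headlamp_center",n)[:1]:
        P,u,v=world(d,info,m["pixels"])
        for lo in(.006,.02,.035): print(n,round(m["score"],2),np.round(m["rect"]),lo,box(P,lo,.07,np.array([.637,-.156]),.06))
s=r.get_state();R=Ro.from_euler("xyz",s["eef_rot"],degrees=True)
P,u,v=world(d,info);Q=R.inv().apply(P-s["tcp_pos"])
m=(Q[:,0]<-.02)&(Q[:,0]>-.05)&(abs(Q[:,1])<.0215)&(abs(Q[:,2])<.06)
print("lid x",np.median(Q[m,0]).round(4),"z range mm",np.percentile(Q[m&(abs(Q[:,0]-np.median(Q[m,0]))<.003),2]*1000,[0.5,99.5]).round(1))
cv2.imwrite("pics/w6.png",im)
go(.637,-.156,.165,118.2)
E
```

```text
time_s: 18.95
tcp_pos: [0.5417, -0.3597, 0.0311]
eef_rot: [-47.6, 89.9, -19.3]
contact_force: [-1.5, 2.4, 1.6]
gripper_width: 0.0469
time_s: 19.75
tcp_pos: [0.54, -0.3593, 0.1755]
eef_rot: [120.8, 89.9, 149.1]
contact_force: [0.9, 0.7, -3.6]
gripper_width: 0.046
time_s: 20.05
tcp_pos: [0.5395, -0.3589, 0.1727]
eef_rot: [116.9, 89.9, 145.2]
contact_force: [0.6, 0.7, -3.8]
gripper_width: 0.046
scene 0.9 [247. 235. 276. 269.] 0.006 (array([  0.637,  -0.156,  71.932,  48.542, -67.581]), 620)
scene 0.9 [247. 235. 276. 269.] 0.02 (array([  0.637,  -0.156,  71.932,  48.542, -67.581]), 577)
scene 0.9 [247. 235. 276. 269.] 0.035 (array([  0.638,  -0.157,  67.23 ,  46.866, -66.538]), 447)
lid x -0.0286 z range mm [-35.6  33.5]
t 20.35 shift cm [ 0.82 13.32 18.15] turn [ 0.002 -0.001 -0.001] j6 -45.3 w 0.0459 F [ 0.24  0.95 -3.93]
```

Headlamp at (0.637, -0.156). Carry case 1 over it, with its underside at about z 0.137, roughly 90 mm clear.

```bash
python3 -m creep '[[0,0,0,0,1.3,1.8,20],[0,0,0,0,2.4,3.3,20],[0,0,0,0,2.4,3.3,20],[0,0,0,0,2.4,3.3,20],[0,0,0,0,2.4,3.3,20],[0,0,0,0,1.6,2.2,20],[0,0,0,0,0.8,1,20],[0,0,0,0,0,0,20]]'; python3 -m creep '[[0,0,0,0,0,0,20],[0,0,0,0,0,0,20],[0,0,0,0,0,0,20],[0,0,0,0,0,0,20]]'; python3 -c "
from h import *
go(.637,-.156,.168,118.2)"
```

```text
time_s: 21.15
tcp_pos: [0.6384, -0.1545, 0.1737]
eef_rot: [144.8, 90.0, 173.2]
contact_force: [0.1, -0.8, -3.2]
gripper_width: 0.0454
time_s: 21.55
tcp_pos: [0.6375, -0.1569, 0.1743]
eef_rot: [-53.8, 90.0, -25.6]
contact_force: [-0.4, 0.0, -3.0]
gripper_width: 0.0458
t 21.55 shift cm [ 0.63  0.11 -0.  ] turn [0. 0. 0.] j6 -64.9 w 0.0458 F [-0.43  0.01 -3.05]
```

```bash
python3 -m creep '[[0,0,0,0.3,0.05,0.1,20],[0,0,0,0.3,0,0,20],[0,0,0,0,0,0,20],[0,0,0,0,0,0,20],[0,0,0,0,0,0,20],[0,0,0,0,0,0,20],[0,0,0,0,0,0,20]]'
python3 - <<'E'
from h import *
im,d,info=cap("scene");P,u,v=world(d,info);cv2.imwrite("pics/s2.png",im)
for m in r.masks_of("headlamp_center","scene")[:1]:
    Q,_,_=world(d,info,m["pixels"]);print("hl",round(m["score"],2),np.round(m["rect"]),box(Q,.006,.07,np.array([.637,-.156]),.06))
q=P[(np.hypot(P[:,0]-.637,P[:,1]+.156)<.05)&(P[:,2]>.08)&(P[:,2]<.22)];print("case z pct",np.percentile(q[:,2],[.5,50]).round(3))
print("case2",box(P,.06,.08,np.array([.498,.316]),.06))
go(.637,-.156,.168,118.2);print(r.get_state()["qd"].round(2))
E
```

```text
time_s: 22.25
tcp_pos: [0.6385, -0.1551, 0.1683]
eef_rot: [-26.7, 90.0, 1.6]
contact_force: [-0.1, -1.3, -3.5]
gripper_width: 0.0459
hl 0.77 [245. 242. 278. 269.] (array([  0.638,  -0.159,  66.652,  49.062, -68.17 ]), 533)
case z pct [0.141 0.192]
case2 (array([  0.497,   0.315,  74.203,  48.05 , -10.575]), 446)
t 22.35 shift cm [ 0.02 -0.   -0.17] turn [0.002 0.    0.   ] j6 -65.0 w 0.0456 F [ 0.09  0.09 -3.75]
[ 0.08  0.1  -0.02  0.05 -0.01 -0.01]
```

View pics/s2.png

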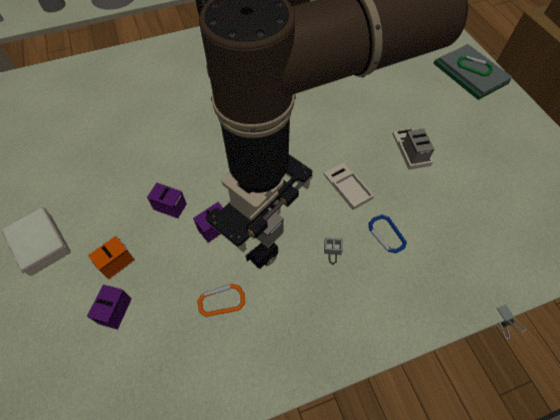

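The scene view shows case 1 held above the undisturbed headlamp at (262,255), and case 2 in the two-rib cradle at (416,147). The other gear is where it was. Handing in.

```bash
python3 -c "
from plant import r
print(r.close_job())"
```

```text
the job is handed in; nothing more can be done
None
```

The job is handed in at 22.4 s on the robot's clock, with the lighter case home in its cradle and the heavier one held above the headlamp.

- **Weighing:** I lifted both grey cases before placing either. Case 1 (one rib) read about 3.7 N, so it is the loaded one. Case 2 (two ribs) averaged about 1.3 N, with readings scattered from 0.8 to 2.1 N, so it is the nearly empty one.
- **Cradle:** I lowered case 2 into the two-rib cradle until it touched the floor, then released it. The wrist camera put its lid at z 0.064 m, lying flat and within about 1 mm of the cradle centre.
- **Holding:** Case 1 is gripped at 25 N, level and still, about 1 to 2 mm off the headlamp's centre. Its underside is at about z 0.137 m by the grip geometry, roughly 90 mm clear; the scene camera's lowest point on it was 0.141 m.
- **Other gear:** The headlamp's final fix was within about 3 mm of the earlier one. It was partly hidden by the gripper, so I put the difference down to that. The carabiners, belay device and look-alike boxes looked unmoved in the last picture.

The top and wrist cameras gave no headlamp detection during the fix, so its position rests on the scene camera. The first top-camera fix put it within about 3 mm.

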